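# Balance a connecting rod across a fulcrum stand

## Task

Balance the grey connecting rod across the steel edge of the blue fulcrum stand: lying flat and square across the edge, level, with both ends free in the air, and left there on its own. Do not disturb the ratchet or the piston.

Things in the scene. Friction and masses are not known exactly. Their poses are not given: they have to be found in the camera images.
- con_rod: grey connecting rod lying flat, 175 mm long, 21 mm thick, 0.6 kg. Origin: centre of its flat underside at half length; z up. y runs along it: big end (62 mm wide, two dark bolts) at -y, small end (34 mm, brass bush) at +y. Centre of mass (balance point) at y = -16 mm, towards the big end. Grip the straight beam, 20 mm wide, y = +4 to +49 mm
- balance_stand: blue fulcrum stand fixed to the bench, bright steel bar along its top. Origin: centre of its underside, on the bench. The edge is the bar's flat top, 80 mm above the bench, 24 mm wide along the stand's x, 80 mm long along its y, centred above the origin; the rod is to lie across it, along the stand's x, either way round. Base plate 104 x 100 x 10 mm
- ratchet: ratchet wrench with black grip lying flat near the rod, 232 x 42 x 24 mm, a bystander. Origin: centre of its underside; its y axis runs along it towards the grip
- piston: light grey engine piston standing upright, 70 mm across, 58 mm high, a bystander. Origin: centre of its underside
There are look-alikes about, which are no part of the job. Of the things shaped like the balance_stand, the blue one is meant.

How it is judged:
By the outcome, as a careful person would: the job done as asked, in the order asked, and still so for the second after the job is handed in, with the robot touching nothing.
It also fails if it takes over 35 s, if anything falls off the work surface, if the arm or the gripper's body presses on something with over 40 N, if the wrist force passes 120 N, or if a joint passes its speed limit or range.

## Robot

A 6-joint arm with a two-finger parallel gripper is mounted at the origin on a cart in front of the work surface, level with it; the furniture and walls round the work are solid. World frame = base frame: x ahead of the robot, y to its left, z up, the work surface at z = 0. Lengths are in mm, angles in rad, forces in N, time in s.
With the tool pointing down it reaches from about 275 to 750 mm from the base axis. Payload 10.2 kg.
Tool frame: the origin (TCP) lies between the finger pads; the fingertips stand 14 mm ahead of it and the grasp point (between the pads) lies 5 mm behind it (tip_reach is the distance from the TCP to the fingertips, in mm); z points along the fingers, y is the line along which they close (so a half turn about z gives the same grasp; the last joint's range is limited). The gripper opens to 85 mm and grips with 20 to 120 N. Pads are 22 mm wide; open, the fingers measure 114 mm over their backs; the gripper's body (76 mm by 85 mm) begins 54 mm behind the grasp point. The pads swing forward as they close: fully open they stand 13 mm farther back than shut.
Start: joints at [1.061, 0.313, 1.498, -0, 1.331, -0.223], TCP at [148.527, 503.558, 245.294] pointing down, gripper open.
Joint ranges: [-2.94, 2.94], [-0.97, 2.17], [0.19, 2.56], [-1.23, 4.37], [0.02, 3.11], [-2.88, 2.88]. Speed limits (rad/s): [2.39, 2.39, 3.01, 3.14, 3.14, 3.14].

## Interface

Orientations are given as a unit quaternion [w, x, y, z].
In Python, from rig import * gives the robot as it stands.
- The arm moves only by the tool arm_command, never from a script. Its argument "steps" is a list that holds one entry, the list of rows, each a list of 7 numbers: the opening, from 0 (shut) to 1 (fully open), then the shift along the tool's x, y, z each as a share of 0.05 m, from -1 to 1, then the turn, a rotation vector about the tool's x, y, z each as a share of 0.15 rad, from -1 to 1. A call has 1 to 8 rows; each row shifts and turns the commanded pose from where the row before left it, along the tool's axes as they then stand; what a row does not reach is not made up. A row lasts 1/8 s, in which the tool goes at most 62.5 mm and 10.7 degrees, less where a joint would pass 70% of its speed; a pose out of reach is approached as far as the arm can. A call with a number of a shift or a turn outside -1 to 1 is refused whole. A call with a gripper value outside its range is refused whole. The fingers move at their own pace and stop on an object; "squeeze" is the grip in N (left out, the last holds). Time passes only in rows, so rows that do not move let the fingers close. It gives the time, the measured TCP pose, the force, the opening and the grip force at its end, in the units of the state.
- sense(): the state, without advancing time (a new reading comes with each control period).
- capture(name): name is "scene" or "top" or "wrist"; returns the picture (420x560x3 uint8, red, green, blue); there is no depth.
- get_calibration(name): a dict with "intrinsics" (3x3 intrinsics, pixels), "rvec" (rotation vector, rad) and "tvec" (3), from world to camera coordinates, as OpenCV has them; the wrist camera has in their place "T_tool_cam" (4x4, takes a point from camera to tool coordinates, whose origin is the TCP and whose axes are the flange's). Camera axes: x right, y down, z forward; pixel columns grow to the right and rows downward; lengths in mm; the calibration is good to about 2 mm. A picture is of the moment at which its call begins: read the wrist's pose just before it. get_calibration takes no time and is no camera call.
- finish_job(): hands the job in; it is judged then, once.
The state is a dict: "time_s": time; "joints": joint angles; "dq": joint speeds; "tau": joint torques, N m; "eef_pos": TCP position; "ee_rot": TCP orientation; "force": force on the tool from outside, world axes, zero at the start; "wrist_torque": the same for the moment, N m; "grip_width": opening from 0.0 (shut) to 1.0 (fully open); "grip_force": force on a finger pad.
Only numpy, scipy, OpenCV 4.12 (cv2) and the standard library are available. Lean on these libraries where they do the work, as an engineer would, in place of code of your own. Each camera call takes 0.05 s, during which the arm holds its last target. There are 200 camera calls.

## Working session

There is one attempt and no reset: what is moved stays moved. The work goes in short steps, Python scripts to look and compute and a tool call to move; the robot and the scene stay as the last step left them, time stands still between calls to the robot, and variables do not carry over. Pictures are saved under pics/ and viewed, at most 10 in all, crops included, and the job is handed in when it is done.

Besides the shell and the picture viewer there is one more tool, called after "Request:" as name(argument=value, ...) on one line, values as JSON. arm_command: Moves the arm, as the interface text tells. Its arguments: {"type":"object","properties":{"steps":{"type":"array"},"squeeze":{"type":"number"}},"required":["steps"]}

```bash
mkdir -p pics
cat > h.py <<'E'
from rig import *
import numpy as np, cv2
def cal(n):
    c=get_calibration(n);R=cv2.Rodrigues(np.array(c["rvec"],float))[0]
    return np.array(c["intrinsics"],float),R,np.array(c["tvec"],float).ravel()
def ray(n,u,v,z):
    K,R,t=cal(n);d=R.T@np.linalg.inv(K)@np.array([u,v,1.]);o=-R.T@t
    return o+d*(z-o[2])/d[2]
def proj(n,P):
    K,R,t=cal(n);p=K@(R@np.asarray(P,float)+t);return p[:2]/p[2]
E
python3 - <<'E'
from h import *
s=sense();print({k:np.round(s[k],3) for k in s})
for n in("top","scene"):
    im=capture(n);cv2.imwrite(f"pics/{n}0.png",cv2.cvtColor(im,cv2.COLOR_RGB2BGR))
    K,R,t=cal(n);print(n,K.round(1).tolist(),(-R.T@t).round(0),R.round(2).tolist())
E
```

```text
{'time_s': np.float64(0.0), 'joints': array([ 1.061,  0.313,  1.498, -0.   ,  1.331, -0.223]), 'dq': array([-0.   ,  0.002,  0.   ,  0.001, -0.002,  0.001]), 'tau': array([ 2.0000e-03, -4.1227e+01, -2.5974e+01, -0.0000e+00,  4.0000e-03,
       -0.0000e+00]), 'eef_pos': array([148.4  , 503.348, 244.736]), 'ee_rot': array([-0.   ,  0.143,  0.99 , -0.001]), 'force': array([ 0.278, -0.675,  1.026]), 'wrist_torque': array([ 0.   ,  0.004, -0.034]), 'grip_force': np.float64(0.0), 'grip_width': np.float64(1.003)}
top [[525.0, 0.0, 270.2], [0.0, 525.0, 205.8], [0.0, 0.0, 1.0]] [ 275. -126. 1371.] [[-0.03, -1.0, -0.05], [-0.98, 0.04, -0.19], [0.19, 0.04, -0.98]]
scene [[403.1, 0.0, 276.8], [0.0, 403.1, 215.7], [0.0, 0.0, 1.0]] [-263. -468.  767.] [[0.44, -0.9, -0.01], [-0.6, -0.28, -0.75], [0.67, 0.34, -0.66]]
```

View pics/top0.png

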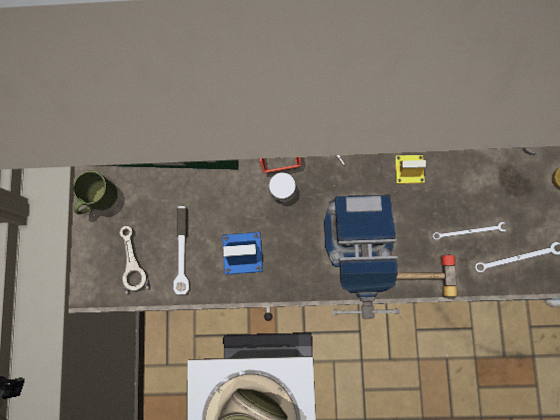

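View pics/scene0.png

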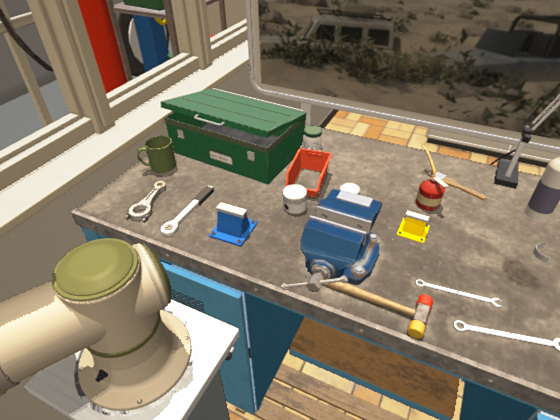

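Top view: rod at about (126,232) small end to (133,275) big end, ratchet at (181,250), blue stand with its steel bar at (240,250), and piston at (283,187). The yellow stand at (410,170) is a look-alike. The scene view agrees.

Run:
```python
from h import *
im=cv2.cvtColor(cv2.imread("pics/top0.png"),cv2.COLOR_BGR2RGB);hsv=cv2.cvtColor(im,cv2.COLOR_RGB2HSV)
def blob(m,x0,x1,y0,y1,z):
    q=np.zeros_like(m);q[y0:y1,x0:x1]=m[y0:y1,x0:x1]
    n,l,st,c=cv2.connectedComponentsWithStats(q);i=1+np.argmax(st[1:,4])
    ys,xs=np.where(l==i);r=cv2.minAreaRect(np.c_[xs,ys].astype(np.float32));b=cv2.boxPoints(r)
    print(st[i],r,[ray("top",*p,z)[:2].round(0).tolist() for p in [r[0],*b]])
br=(im.min(2)>125).astype(np.uint8)
blob(br,110,155,220,300,15)
blob((im.min(2)>150).astype(np.uint8),222,260,235,265,80)
blob(((hsv[...,0]>100)&(hsv[...,0]<125)&(hsv[...,1]>150)).astype(np.uint8),215,270,225,280,5)
blob(br,165,200,200,300,12)
for z,p in((21,(126,232)),(21,(133,276)),(21,(129,250)),(58,(283,185))):print(p,ray("top",*p,z).round(0))
cv2.imwrite("pics/crop1.png",cv2.resize(cv2.imread("pics/top0.png")[210:310,90:280],None,fx=4,fy=4,interpolation=cv2.INTER_CUBIC))
```

```text
[120 226  26  64 574] ((132.60498046875, 257.36199951171875), (63.51507568359375, 23.19931983947754), 87.45519256591797) [[415.0, 298.0], [499.0, 335.0], [499.0, 273.0], [333.0, 263.0], [332.0, 323.0]]
[223 244  33  12 304] ((238.93234252929688, 249.6205596923828), (9.356973648071289, 32.13583755493164), 85.60128784179688) [[418.0, 12.0], [428.0, 52.0], [431.0, -28.0], [408.0, -29.0], [405.0, 51.0]]
[223 233  39  41 986] ((241.9709930419922, 252.94888305664062), (39.20888900756836, 37.26421356201172), 86.98721313476562) [[417.0, 12.0], [468.0, 63.0], [470.0, -36.0], [367.0, -38.0], [366.0, 59.0]]
[173 235  16  60 522] ((180.5, 264.5), (59.0, 15.0), 90.0) [[392.0, 172.0], [471.0, 192.0], [469.0, 153.0], [316.0, 153.0], [317.0, 192.0]]
(126, 232) [482. 315.  21.]
(133, 276) [366. 294.  21.]
(129, 250) [434. 306.  21.]
(283, 185) [ 583. -103.   58.]
```

View pics/crop1.png

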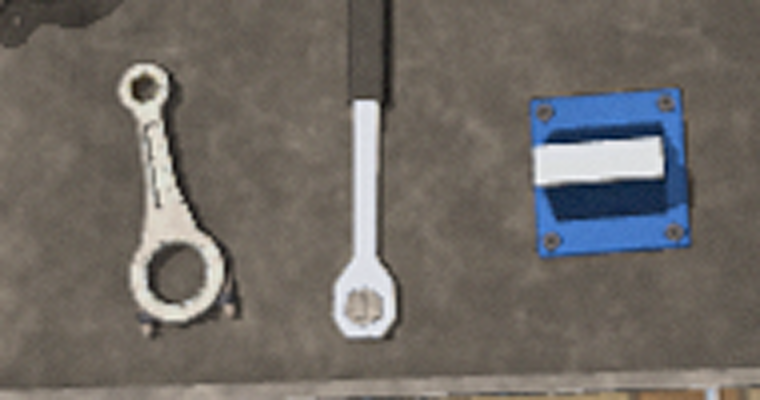

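The crop shows the rod's small bore at full-frame (126,232), its big bore at (134,279), and the stand bar centred at (239,250). I get a rod yaw of about 0.18 rad and a 127 mm bore spacing, which fits the given sizes. I'll turn and move over the beam, then refine with the wrist camera.

Request:
arm_command(steps=[[[1, 0, 0, 0, 0, 0, -0.78], [1, 0, 0, 0, 0, 0, -0.78], [1, 0, 0, 0, 0, 0, -0.78], [1, 0, 0, 0, 0, 0, -0.78], [1, 0, 0, 0, 0, 0, 0]]])

```text
time_s: 0.72
eef_pos: [148.5, 503.4, 245.0]
ee_rot: [-0.0, -0.09, 0.996, -0.0]
force: [-0.2, 0.3, -0.5]
grip_width: 1.0
grip_force: 0.0
```

```bash
cat >> h.py <<'E'
from scipy.spatial.transform import Rotation as Ro
def toolR(s): q=s["ee_rot"];return Ro.from_quat([q[1],q[2],q[3],q[0]]).as_matrix()
def plan(target,yaw=None):
    "units of the move: total tool shift /50mm and tool turn /0.15 rad; yaw = world angle of tool y"
    s=sense();R=toolR(s);p=np.array(s["eef_pos"]);d=R.T@(np.array(target)-p)/50
    print("pos",p.round(1),"yawy",np.arctan2(R[1,1],R[0,1]).round(4),"z",R[:,2].round(3),"t",s["time_s"],"shift",d.round(3))
    if yaw is not None:
        c,sn=np.cos(yaw),np.sin(yaw);G=np.array([[sn,c,0],[-c,sn,0],[0,0,-1.]])
        print("turn",(Ro.from_matrix(R.T@G).as_rotvec()/.15).round(3))
def wray(s,u,v,z):
    c=get_calibration("wrist");K=np.array(c["intrinsics"]);T=np.array(c["T_tool_cam"]);R=toolR(s)
    o=R@T[:3,3]+s["eef_pos"];d=R@T[:3,:3]@np.linalg.inv(K)@np.array([u,v,1.]);return o+d*(z-o[2])/d[2]
def wproj(s,P):
    c=get_calibration("wrist");K=np.array(c["intrinsics"]);T=np.array(c["T_tool_cam"]);R=toolR(s)
    p=K@(T[:3,:3].T@(R.T@(np.array(P)-s["eef_pos"])-T[:3,3]));return p[:2]/p[2]
E
python3 - <<'E'
from h import *
print(np.round(get_calibration("wrist")["T_tool_cam"],2).tolist(),np.round(get_calibration("wrist")["intrinsics"],0).tolist())
plan([400,303,260],1.75)
E
```

```text
[[0.0, -0.95, -0.33, 82.99], [1.0, -0.0, 0.0, -0.36], [-0.0, -0.33, 0.95, -128.51], [0.0, 0.0, 0.0, 1.0]] [[298.0, 0.0, 281.0], [0.0, 298.0, 208.0], [0.0, 0.0, 1.0]]
pos [148.5 503.4 245. ] yawy 1.751 z [-0.    -0.001 -1.   ] t 0.725 shift [-4.231 -4.846 -0.299]Traceback (most recent call last):
  File "<stdin>", line 3, in <module>
  File "h.py", line 19, in plan
    print("turn",(Ro.from_matrix(R.T@G).as_rotvec()/.15).round(3))
                  ~~~~~~~~~~~~~~^^^^^^^
  File "scipy/spatial/transform/_rotation.pyx", line 1143, in scipy.spatial.transform._rotation.Rotation.from_matrix
ValueError: Non-positive determinant (left-handed or null coordinate frame) in rotation matrix 0: [[-9.99999421e-01 -9.84899312e-04 -4.34069485e-04]
 [-9.85126754e-04  9.99999377e-01  5.24074556e-04]
 [-4.33553054e-04 -5.24501866e-04  9.99999768e-01]].
```

Request:
arm_command(steps=[[[1, -0.7, -0.8, -0.05, 0, 0, 0], [1, -0.7, -0.8, -0.05, 0, 0, 0], [1, -0.7, -0.8, -0.05, 0, 0, 0], [1, -0.7, -0.8, -0.05, 0, 0, 0], [1, -0.7, -0.8, -0.05, 0, 0, 0], [1, -0.7, -0.8, -0.05, 0, 0, 0], [1, 0, 0, 0, 0, 0, 0], [1, 0, 0, 0, 0, 0, 0]]])

```text
time_s: 1.72
eef_pos: [398.0, 305.5, 260.1]
ee_rot: [-0.0, -0.09, 0.996, 0.0]
force: [-0.8, 0.4, -0.9]
grip_width: 1.001
grip_force: 0.0
```

```bash
sed -i 's/\[\[sn,c,0\],\[-c,sn,0\]/[[-sn,c,0],[c,sn,0]/' h.py
python3 - <<'E'
from h import *
plan([425,303,260],1.75)
s=sense();im=capture("wrist");cv2.imwrite("pics/w1.png",cv2.cvtColor(im,cv2.COLOR_RGB2BGR));import json
json.dump({k:np.array(v).tolist() for k,v in s.items()},open("s1.json","w"))
for P in((482,314,21),(357,291,21)):print(wproj(s,P).round(0))
E
```

```text
pos [398.  305.5 260.1] yawy 1.7502 z [-0.001  0.    -1.   ] t 1.725 shift [-0.523 -0.145  0.002]
turn [ 0.001 -0.004  0.001]
[277. 237.]
[276. 141.]
```

View pics/w1.png

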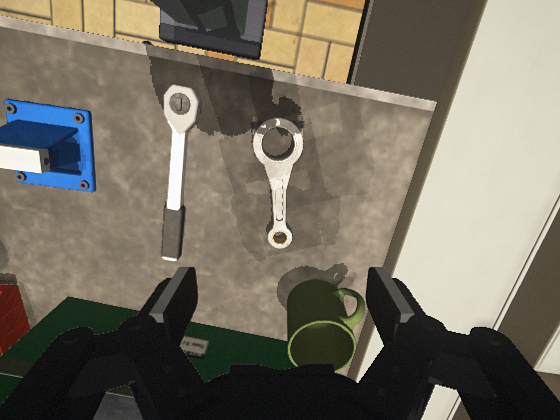

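The wrist view shows the big bore near (277,141), the bush near (280,238), and the beam between them. All lie within 3 px of the top-camera prediction. Next I'll refine the rod axis by mask.

Run:
```python
from h import *
import json
s={k:np.array(v) for k,v in json.load(open("s1.json")).items()}
im=cv2.imread("pics/w1.png");m=(im.min(2)>140).astype(np.uint8)
q=np.zeros_like(m);q[100:260,240:320]=m[100:260,240:320]
n,l,st,c=cv2.connectedComponentsWithStats(q);i=1+np.argmax(st[1:,4]);print(st[i])
cs,_=cv2.findContours((l==i).astype(np.uint8),cv2.RETR_CCOMP,cv2.CHAIN_APPROX_NONE)
for k in cs:
    if len(k)>20:
        w=np.array([wray(s,*p,21)[:2] for p in k[:,0]],np.float32);print(len(k),cv2.minAreaRect(w),cv2.minEnclosingCircle(w))
for v in range(180,222,5):
    xs=np.where(l[v]==i)[0];a,b=wray(s,xs[0]-.5,v,21),wray(s,xs[-1]+.5,v,21);print(v,((a+b)/2)[:2].round(1),(b-a)[1].round(1))
for p in((280,237.5),(277,141)):print(wray(s,*p,21).round(1))
```

```text
[ 253  132   50  117 1905]
326 ((422.1673278808594, 305.0302429199219), (154.22357177734375, 59.79423141479492), 10.281009674072266) ((419.6479797363281, 305.8392028808594), 79.50101470947266)
42 ((481.9552307128906, 317.7834167480469), (20.96133804321289, 20.362146377563477), 57.418277740478516) ((482.3208923339844, 317.77276611328125), 11.138812065124512)
180 [404.1 302.8] 24.9
185 [410.6 303.4] 21.3
190 [417.  305.1] 17.6
195 [423.6 306.3] 17.7
200 [430.1 308.1] 16.5
205 [436.8 309.3] 16.6
210 [443.6 310.5] 16.7
215 [450.3 312.4] 15.5
220 [457.2 313.7] 15.6
[482.1 318.8  21. ]
[356.8 292.6  21. ]
```

```bash
python3 -c "
from h import *
plan([436.5,308.8,17],1.766)"
```

```text
pos [397.6 305.8 260.2] yawy 1.7516 z [-0.001  0.    -1.   ] t 1.775 shift [-0.778 -0.082  4.863]
turn [ 0.001 -0.003 -0.096]
```

Request:
arm_command(steps=[[[1, -0.77, -0.08, 0, 0, 0, -0.1], [1, 0, 0, 0.9, 0, 0, 0], [1, 0, 0, 0.9, 0, 0, 0], [1, 0, 0, 0.9, 0, 0, 0], [0.6, 0, 0, 0.9, 0, 0, 0], [0.6, 0, 0, 0, 0, 0, 0], [0.6, 0, 0, 0, 0, 0, 0], [0.6, 0, 0, 0, 0, 0, 0]]], squeeze=100)

```text
time_s: 2.78
eef_pos: [437.7, 309.0, 82.2]
ee_rot: [0.002, -0.098, 0.995, 0.001]
force: [0.4, -0.7, 0.5]
grip_width: 0.6
grip_force: 0.0
```

```bash
python3 -c "
from h import *
plan([436.5,308.8,17],1.766)"
```

```text
pos [437.7 309.   82.2] yawy 1.7673 z [ 0.003  0.001 -1.   ] t 2.775 shift [0.028 0.    1.305]
turn [0.005 0.022 0.009]
```

Request:
arm_command(steps=[[[0.6, 0.02, 0, 0.65, 0, 0.02, 0], [0.6, 0, 0, 0.65, 0, 0, 0], [0.6, 0, 0, 0, 0, 0, 0], [0.3, 0, 0, 0, 0, 0, 0], [0, 0, 0, 0, 0, 0, 0], [0, 0, 0, 0, 0, 0, 0], [0, 0, 0, 0, 0, 0, 0], [0, 0, 0, 0, 0, 0, 0]]])

```text
time_s: 3.78
eef_pos: [436.7, 308.6, 17.4]
ee_rot: [-0.0, -0.098, 0.995, 0.0]
force: [-1.5, -0.5, 9.8]
grip_width: 0.185
grip_force: 98.4
```

```bash
python3 -c "
from h import *
plan([436.5,308.8,180],1.766);s=sense();print(s['grip_width'],s['grip_force'],s['force'])"
```

```text
pos [436.7 308.6  17.4] yawy 1.7671 z [-0.     0.001 -1.   ] t 3.775 shift [ 0.004  0.007 -3.253]
turn [ 0.004 -0.     0.007]
0.18464277698636514 98.40328730348119 [-1.51599639 -0.48895393  9.7817664 ]
```

Request:
arm_command(steps=[[[0, 0, 0, -0.3, 0, 0, 0], [0, 0, 0, -0.8, 0, 0, 0], [0, 0, 0, -0.8, 0, 0, 0], [0, 0, 0, -0.8, 0, 0, 0], [0, 0, 0, -0.6, 0, 0, 0], [0, 0, 0, 0, 0, 0, 0], [0, 0, 0, 0, 0, 0, 0]]])

```text
time_s: 4.65
eef_pos: [435.6, 307.9, 179.0]
ee_rot: [-0.003, -0.098, 0.995, -0.001]
force: [0.3, -0.3, -7.4]
grip_width: 0.188
grip_force: 98.9
```

Run:
```python
from h import *
s=sense();print(s['grip_width'],s['grip_force'],s['force'],s['wrist_torque'],s["eef_pos"])
a=capture("wrist");b=capture("scene");t=capture("top")
cv2.imwrite("pics/t2.png",cv2.cvtColor(t,cv2.COLOR_RGB2BGR))
cv2.imwrite("pics/w2.png",cv2.cvtColor(a,cv2.COLOR_RGB2BGR));cv2.imwrite("pics/s2.png",cv2.cvtColor(b,cv2.COLOR_RGB2BGR))
w=cv2.resize(a,(400,300));c=cv2.resize(b[100:310,100:380],(400,300));cv2.imwrite("pics/v2.png",cv2.cvtColor(np.hstack([w,c]),cv2.COLOR_RGB2BGR))
plan([440,10,250],np.pi/2+.033)
import json;json.dump({k:np.array(v).tolist() for k,v in s.items()},open("s2.json","w"))
```

```text
0.1884293522247717 98.93154118303073 [ 0.28356487 -0.33214455 -7.3982549 ] [ 0.0191342  -0.20548166 -0.00507826] [435.61615879 307.89252832 179.04475617]
pos [435.8 308.  178.9] yawy 1.767 z [-0.005 -0.002 -1.   ] t 4.8 shift [ 1.087 -5.862 -1.412]
turn [-0.007 -0.037  1.088]
```

View pics/v2.png

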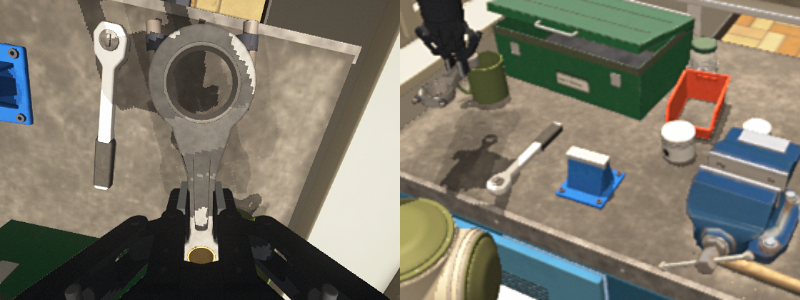

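Left: wrist view with the rod held, big bore centred near full-res (282,114) and bush near (281,355). Right: rod lifted at the gripper, everything else undisturbed. Next I'll measure where the balance point sits relative to the TCP.

Run:
```python
from h import *
import json
s={k:np.array(v) for k,v in json.load(open("s2.json")).items()}
R=toolR(s)
for z in(178,182.6,187):
    for p in((281.5,113.5),(281,355)):
        w=wray(s,*p,z);print(z,p,w.round(1),"tool",(R.T@(w-s["eef_pos"])).round(1))
g=cv2.imread("pics/w2.png");print(g[20:180:4,283].min(1));print(g[113,200:370:4].min(1))
print(g[110,200:370:4].max(1))
cv2.imwrite("pics/c2.png",cv2.resize(g[20:400,180:400],None,fx=1.55,fy=1.55,interpolation=cv2.INTER_CUBIC))
```

```text
178 (281.5, 113.5) [357.2 292.1 178. ] tool [80.  -0.2  1.5]
178 (281, 355) [482.1 316.7 178. ] tool [-47.3  -0.5   0.8]
182.6 (281.5, 113.5) [357.2 292.1 182.6] tool [80.1 -0.2 -3.1]
182.6 (281, 355) [477.6 315.8 182.6] tool [-42.7  -0.5  -3.8]
187 (281.5, 113.5) [357.1 292.  187. ] tool [80.2 -0.2 -7.5]
187 (281, 355) [473.3 314.9 187. ] tool [-38.3  -0.5  -8.2]
[148 157  76  43 106 120 113 110 110 107 119  58  61  46  43  46  44  45
  43  43  41  43  45  45  42  52  45  43  41  41  44  40  45  54  56  79
  82 127  92 127]
[ 74  53  91 104 107 105 105  95 108  61  58  55  49  46  45  45  40  45
  46  42  44  57  95  91  86  85  87  86  86  88 106  97  64  66 114 104
  98  97 117 187 114 109 113]
[100  72 110 120 115 120 129  89 141  72  72  73  64  60  60  56  55  56
  54  55  57  61 126 120 112 110 110 110 111 112 134 133  71  88 135 123
 117 111 134 217 153 148 143]
```

View pics/c2.png

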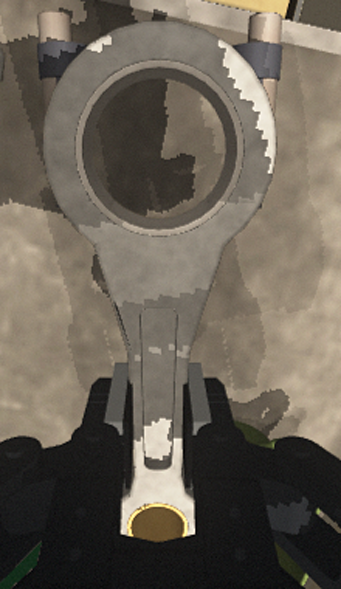

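Bore centre at full-res (283,116) puts it about 79 mm along tool +x, so the balance point is about 39 mm from the TCP, as planned. I'll carry it over the stand.

Request:
arm_command(steps=[[[0, 0, 0, -0.2, 0, -0.02, 0.54], [0, 0, 0, 0, 0, -0.02, 0.54], [0, 0, -0.6, 0, 0, 0, 0], [0, 0, -0.6, 0, 0, 0, 0], [0, 0, -0.6, 0, 0, 0, 0], [0, 0, -0.6, 0, 0, 0, 0], [0, 0, -0.6, 0, 0, 0, 0], [0, 0, -0.6, 0, 0, 0, 0]]])

```text
time_s: 5.8
eef_pos: [442.2, 127.4, 189.6]
ee_rot: [0.001, -0.017, 1.0, 0.0]
force: [0.8, -0.1, -6.1]
grip_width: 0.182
grip_force: 99.2
```

Request:
arm_command(steps=[[[0, 0, -0.6, 0, 0, 0, 0], [0, 0, -0.6, 0, 0, 0, 0], [0, 0, -0.6, 0, 0, 0, 0], [0, 0, -0.3, 0, 0, 0, 0], [0, 0, 0, 0, 0, 0, 0], [0, 0, 0, 0, 0, 0, 0]]])

```text
time_s: 6.55
eef_pos: [446.0, 24.0, 190.1]
ee_rot: [0.001, -0.017, 1.0, 0.0]
force: [0.2, 0.5, -6.7]
grip_width: 0.182
grip_force: 99.2
```

```bash
python3 -c "
from h import *
plan([457,13.3,125],np.pi/2+.033);s=sense();print(s['grip_width'],s['grip_force'],s['force'],s['wrist_torque'])"
```

```text
pos [446.   24.  190.1] yawy 1.6055 z [ 0.003  0.001 -1.   ] t 6.55 shift [-0.209 -0.223  1.302]
turn [0.003 0.017 0.011]
0.1818052145678846 99.20583679048832 [ 0.18583641  0.45670898 -6.65793785] [ 0.02446743 -0.2369753  -0.04165145]
```

Request:
arm_command(steps=[[[0, -0.21, -0.22, 0, 0, 0.02, 0], [0, 0, 0, 0.6, 0, 0, 0], [0, 0, 0, 0.6, 0, 0, 0], [0, 0, 0, 0.1, 0, 0, 0], [0, 0, 0, 0, 0, 0, 0], [0, 0, 0, 0, 0, 0, 0]]])

```text
time_s: 7.3
eef_pos: [457.8, 12.6, 126.4]
ee_rot: [0.001, -0.017, 1.0, -0.0]
force: [0.5, 0.5, -5.4]
grip_width: 0.177
grip_force: 99.2
```

Run:
```python
from h import *
plan([457,13.3,100],np.pi/2+.033)
s=sense();a=capture("wrist");b=capture("scene")
w=cv2.resize(a,(400,300));c=cv2.resize(b[170:275,180:320],(400,300),interpolation=cv2.INTER_CUBIC);cv2.imwrite("pics/v3.png",cv2.cvtColor(np.hstack([w,c]),cv2.COLOR_RGB2BGR))
R=toolR(s);M=s["eef_pos"]
for n,P in(("bore",M+R@np.array([79,0,-3.6])),("edgeL",(418,52,80)),("edgeR",(418,-28,80)),("edge n",(406,12,80))):print(n,P,proj("scene",P).round(1),"crop",((proj("scene",P)-[180,170])*400/140+[400,0]).round(0),"wrist",(wproj(s,P)*400/560).round(0))
```

```text
pos [457.8  12.6 126.4] yawy 1.6052 z [ 0.002 -0.001 -1.   ] t 7.3 shift [0.016 0.015 0.529]
turn [-0.004  0.015  0.009]
bore [378.80196976   9.90181514 129.87601489] [221.9 201.4] crop [520.  90.] wrist [201.  83.]
edgeL (418, 52, 80) [218.3 203.3] crop [509.  95.] wrist [249. 131.]
edgeR (418, -28, 80) [244.1 211.5] crop [583. 118.] wrist [154. 128.]
edge n (406, 12, 80) [228.7 209.9] crop [539. 114.] wrist [203. 115.]
```

View pics/v3.png

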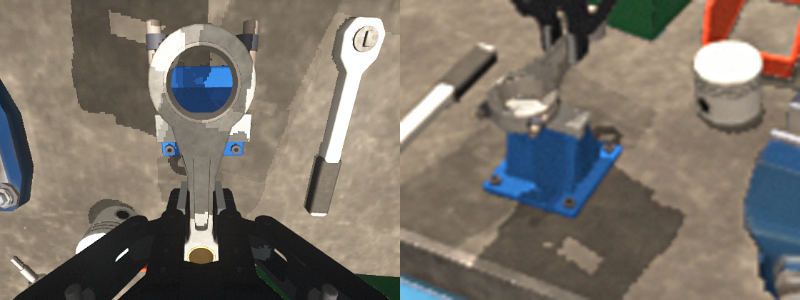

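Wrist view: the bar lies under the rod at rows 115–140, columns 154–250 of the half view, as predicted, and the rod is square over the stand. Lowering now.

Request:
arm_command(steps=[[[0, 0.01, 0.01, 0.25, 0, 0.02, 0], [0, 0, 0, 0.25, 0, 0, 0], [0, 0, 0, 0, 0, 0, 0], [0, 0, 0, 0, 0, 0, 0], [0, 0, 0, 0, 0, 0, 0]]])

```text
time_s: 8.02
eef_pos: [456.6, 13.2, 100.6]
ee_rot: [-0.001, -0.017, 1.0, -0.0]
force: [0.6, -0.5, -5.9]
grip_width: 0.183
grip_force: 99.2
```

Request:
arm_command(steps=[[[0, 0, 0, 0.03, 0, 0, 0], [0, 0, 0, 0, 0, 0, 0], [0, 0, 0, 0, 0, 0, 0]]])

```text
time_s: 8.4
eef_pos: [456.4, 13.3, 98.9]
ee_rot: [-0.001, -0.017, 1.0, -0.0]
force: [-0.0, -0.1, -5.5]
grip_width: 0.182
grip_force: 99.2
```

```bash
python3 -c "
from h import *
plan([457,13.3,97.4],np.pi/2+.033);s=sense();print(s['grip_width'],s['grip_force'],s['force'],s['wrist_torque'])"
```

```text
pos [456.4  13.3  98.9] yawy 1.605 z [-0.003 -0.    -1.   ] t 8.4 shift [-0.011  0.001  0.029]
turn [-0.    -0.019  0.008]
0.18225537714922768 99.240825797051 [-9.73571140e-04 -5.49274935e-02 -5.51829940e+00] [ 0.01733802 -0.22542248 -0.03967836]
```

Request:
arm_command(steps=[[[0, 0, 0, 0.02, 0, -0.01, 0], [0, 0, 0, 0, 0, 0, 0], [0, 0, 0, 0, 0, 0, 0]]])

```text
time_s: 8.78
eef_pos: [456.5, 13.2, 97.9]
ee_rot: [-0.001, -0.017, 1.0, -0.0]
force: [0.8, -0.3, -4.9]
grip_width: 0.181
grip_force: 99.2
```

Request:
arm_command(steps=[[[0, 0, 0, 0.015, 0, 0, 0], [0, 0, 0, 0, 0, 0, 0], [0, 0, 0, 0, 0, 0, 0]]])

```text
time_s: 9.15
eef_pos: [456.7, 13.2, 97.4]
ee_rot: [-0.0, -0.017, 1.0, -0.0]
force: [-0.0, -0.4, 0.9]
grip_width: 0.18
grip_force: 100.2
```

```bash
python3 -c "
from h import *
plan([457,13.3,97.4],np.pi/2+.033);s=sense();print(s['grip_width'],s['grip_force'],s['force'],s['wrist_torque'])"
```

```text
pos [456.7  13.2  97.4] yawy 1.605 z [-0.001 -0.    -1.   ] t 9.15 shift [-0.007  0.002 -0.   ]
turn [-0.001 -0.006  0.008]
0.17975842291415334 100.20680447632458 [-0.02909713 -0.42230745  0.93393653] [ 0.08200744  0.08943175 -0.03333349]
```

Contact: the stand now carries the weight. I'll relax the grip, then open gently.

Request:
arm_command(steps=[[[0, 0, 0, 0, 0, 0, 0], [0, 0, 0, 0, 0, 0, 0], [0, 0, 0, 0, 0, 0, 0], [0, 0, 0, 0, 0, 0, 0]]], squeeze=20)

```text
time_s: 9.65
eef_pos: [456.6, 13.2, 97.3]
ee_rot: [-0.0, -0.017, 1.0, -0.0]
force: [1.3, 1.7, 4.5]
grip_width: 0.178
grip_force: 100.7
```

Request:
arm_command(steps=[[[0.22, 0, 0, 0, 0, 0, 0], [0.26, 0, 0, 0, 0, 0, 0], [0.35, 0, 0, 0, 0, 0, 0], [0.45, 0, 0, 0, 0, 0, 0], [0.45, 0, 0, 0, 0, 0, 0], [0.45, 0, 0, 0, 0, 0, 0]]])

```text
time_s: 10.4
eef_pos: [456.4, 13.3, 97.1]
ee_rot: [-0.001, -0.017, 1.0, -0.0]
force: [0.4, 1.3, 0.6]
grip_width: 0.454
grip_force: 0.0
```

Run:
```python
from h import *
s=sense();print(s['grip_width'],s['grip_force'],s['force'],s['wrist_torque'],s["eef_pos"])
a=capture("wrist");b=capture("scene")
w=cv2.resize(a,(400,300));c=cv2.resize(b[170:275,180:320],(400,300),interpolation=cv2.INTER_CUBIC);cv2.imwrite("pics/v4.png",cv2.cvtColor(np.hstack([w,c]),cv2.COLOR_RGB2BGR))
```

```text
0.45365626405038434 0.0 [0.39393737 1.31494009 0.59801324] [-0.0098257   0.00835384 -0.03062306] [456.40563637  13.25527192  97.06341657]
```

View pics/v4.png

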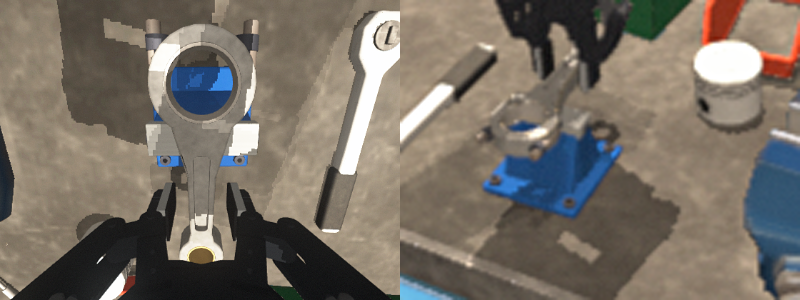

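The rod is resting on the bar, fingers clear on both sides and nothing touching (grip force 0). Retreating straight up.

Request:
arm_command(steps=[[[0.6, 0, 0, -0.2, 0, 0, 0], [0.6, 0, 0, -0.5, 0, 0, 0], [0.6, 0, 0, -0.8, 0, 0, 0], [0.6, 0, 0, -0.8, 0, 0, 0], [0.6, 0, 0, -0.8, 0, 0, 0], [0.6, 0, 0, 0, 0, 0, 0], [0.6, 0, 0, 0, 0, 0, 0], [0.6, 0, 0, 0, 0, 0, 0]]])

```text
time_s: 11.5
eef_pos: [456.2, 13.3, 251.1]
ee_rot: [-0.002, -0.017, 1.0, 0.0]
force: [0.0, -1.1, -0.1]
grip_width: 0.599
grip_force: 0.0
```

Run:
```python
from h import *
s=sense();print(s["eef_pos"],s["time_s"])
a=capture("wrist");b=capture("scene")
w=cv2.resize(a,(400,300));c=cv2.resize(b[170:275,180:320],(400,300),interpolation=cv2.INTER_CUBIC);cv2.imwrite("pics/v5.png",cv2.cvtColor(np.hstack([w,c]),cv2.COLOR_RGB2BGR))
M=np.array([418,12,101.])
u=np.array([-1,-.033,0])
for n,P in(("bore",M+40.5*u),("bush",M-86.5*u),("edgeL",(418,52,80)),("edgeR",(418,-28,80))):print(n,((proj("scene",P)-[180,170])*400/140+[400,0]).round(0),"wrist",(wproj(s,P)*400/560).round(0))
```

```text
[456.22531351  13.32301677 251.14466983] 11.5
bore [522. 115.] wrist [201.  80.]
bush [587.  37.] wrist [201. 172.]
edgeL [509.  95.] wrist [229. 111.]
edgeR [583. 118.] wrist [172. 109.]
```

View pics/v5.png

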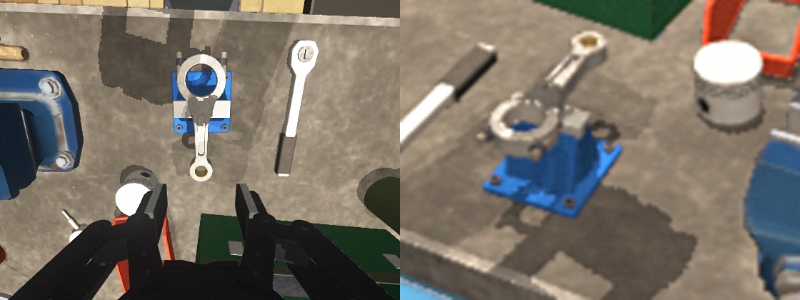

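The rod lies balanced on the bar. The bore at (202,78) and bush at (202,172) are within 2 px of the prediction for a level, square rod, and the ratchet and piston have not moved. Handing in.

```bash
python3 -c "
from rig import *
print(finish_job())"
```

```text
the job is handed in; nothing more can be done
None
```

The grey connecting rod is balanced on the blue stand's steel edge, level and square with both ends free and the gripper clear; the ratchet and piston were not disturbed, and the job was handed in at about 11.6 s (no verdict was returned).

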